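# Post the used test cassette into the returns box

## Robot

A 6-joint arm with a two-finger parallel gripper is mounted at the origin on a cart in front of the work surface, level with it; the furniture and walls round the work are solid. World frame = base frame: x ahead of the robot, y to its left, z up, the work surface at z = 0. Lengths are in mm, angles in rad, forces in N, time in s.
With the tool pointing down it reaches from about 325 to 875 mm from the base axis. Payload 4.4 kg.
Tool frame: the origin (TCP) lies on the centre line of the jaws, within the pads' length; the fingertips stand ahead of it and the grasp point (between the pads) lies 6 mm ahead of it (ctrl.tcp_to_tips is the z of the fingertips in the tool frame, in mm); z points along the fingers, y is the line along which they close (so a half turn about z gives the same grasp; the last joint's range is limited). The gripper opens to 85 mm and grips with 20 to 120 N. Pads are 22 mm wide; open, the fingers measure 114 mm over their backs; the gripper's body (76 mm by 85 mm) begins 54 mm behind the grasp point. The pads swing forward as they close: fully open they stand 13 mm farther back than shut.
Start: joints at [1.135, 0.207, 1.542, -0, 1.393, -0.15], TCP at [161.565, 551.837, 256.282] pointing down, gripper open.
Joint ranges: [-2.73, 2.73], [-0.86, 2.22], [0.23, 2.46], [-1.11, 4.25], [0.08, 2.63], [-2.82, 2.82]. Speed limits (rad/s): [2.79, 2.79, 3.14, 3.14, 3.14, 3.14].

## Interface

Orientations are given as a 3x3 rotation matrix whose columns are the frame's x, y, z axes.
In Python, from plant import ctrl, sensors, optics gives the robot as it stands. Calls block until the motion is done:
- ctrl.move_ptp(position, orientation): joint-space move of the TCP to a pose.
- ctrl.move_l(position, rot=None, vel=150, threshold=None): straight line of the TCP; rot=None keeps the orientation; vel is the mean speed in mm/s. With threshold (N) it stops when the force on the tool has changed by that much, and returns True; else False.
- ctrl.set_joints(angles): joint-space move.
- ctrl.gripper_to(opening, force=None): finger opening in mm; force is the grip in N (None keeps the last); returns when the fingers have stopped.
- ctrl.hold(seconds).
- ctrl.solve_ik(position, orientation): joint angles nearest the present ones, or None.
- sensors.read_state(): the state.
- optics.grab_frame(name): name is "scene" or "top" or "wrist"; returns (picture, depth): 480x640x3 uint8, red, green, blue; 480x640 float32, mm along the optical axis (not along the pixel's ray), 0 where there is no reading.
- optics.camera_params(name): a dict with "mtx" (3x3 intrinsics, pixels), "k1" (the pictures are not rectified: a ray, as slopes to the right and down, at radius r is drawn at 1 + k1 r^2 times it, then the intrinsics apply), "R" (3x3) and "t" (3): a world point X has camera coordinates R X + t; the wrist camera has in their place "T_tool_cam" (4x4, takes a point from camera to tool coordinates, whose origin is the TCP and whose axes are the flange's). Camera axes: x right, y down, z forward; pixel columns grow to the right and rows downward; lengths in mm; the calibration is good to about 2 mm. A picture is of the moment at which its call begins: read the wrist's pose just before it. camera_params takes no time and is no camera call.
A pose or a line that the arm cannot do raises ctrl.MotionError and nothing moves.
- ctrl.finish_job(): hands the job in, once; it reports no verdict.
The state is a dict: "t": time; "q": joint angles; "qvel": joint speeds; "tau": joint torques, N m; "eef_pos": TCP position; "eef_rot": TCP orientation; "force": force on the tool from outside, world axes, zero at the start; "wrist_torque": the same for the moment, N m; "grip_width": finger opening in mm.
Only numpy, scipy, OpenCV 4.12 (cv2) and the standard library are available. Lean on these libraries where they do the work, as an engineer would, in place of code of your own. Each camera call takes 0.05 s, during which the arm holds its last target. There are 200 camera calls.

## Task

Pick up the flat test cassette from the worktop and post it lengthways through the slot in the front of the returns box, pushing it past the stiff flap behind the slot until it drops right inside. The slot plate has been clamped somewhat to the left or right of the middle, so feel for the opening and go gently: never press on the box with more than about 20 newtons. Leave the other things on the worktop where they are.

Things in the scene. Friction and masses are not known exactly. Their poses are not given: they have to be found in the camera images.
- cassette_center (a point): centre (half-way up) of the used test cassette: one flat rigid white plastic plate with rounded edges, 76 mm long (its x axis), 40 mm wide (its y axis), 8 mm thick (its z axis), about 50 g, with a small window and a round well on top; it lies flat on the open worktop in front of the box. Grasp it across its 40 mm width near one end, so that the other end leads; either end and either face may do so.
- cassette_end_a (a point): middle of the short end face of the cassette at its +x end (38 mm from its centre)
- cassette_end_b (a point): middle of the short end face of the cassette at its -x end (38 mm from its centre)
- returns_box: white closed box fixed to the worktop, 130 mm deep (x), 150 mm wide (y), 118 mm high, grey lid that does not open; origin at the centre of its underside; its +x points from its front into the box, its front (-x) faces the robot. Hollow: walls and floor 4 mm, floor 76 mm below the slot's lower lip.
- box_front (a point): point on the outer face of the slot plate, in the middle of the BOX's width and 88 mm above the worktop, as high as the slot's centre; axes as the box's: push along +x. The steel plate (120 mm wide, 6 mm thick, 56 to 112 mm above the worktop) is clamped firmly, but its slot lies anywhere up to 12 mm to either side of this point along y; that is not reported: feel for it, or look.
- slot_height (a point): point 8 mm below box_front, at the height of the slot's lower lip (80 mm above the worktop), again in the middle of the box's width and not of the slot. The slot is level, 43 mm wide (1.5 mm play each side of the cassette), 16 mm high, upper and lower lips rounded (radius 3 mm), side edges nearly sharp. A cassette let go with over two thirds of its length through the slot tips over this lip and falls in.
- flap (a joint): angle of the black flap that hangs 15 mm behind the plate's outer face, hinged above the slot: 0 hangs shut, grows to 1.5 as it swings inwards; it gives way at roughly 3 to 6 N and stays where it is pushed. If the cassette hangs in the slot, push its rear end on with closed fingers until level with the plate.
- gauze: bystander, loose, to be left alone: sealed flat gauze pack, 55x95x9 mm; origin at the centre of its underside
- eye_pad: bystander, loose, to be left alone: sealed flat eye pad pack, 55x95x8 mm; origin at the centre of its underside
- tape: bystander, loose, to be left alone: roll of tape lying flat, 103 mm across, 25 mm high; origin at the centre of its underside
- kidney_dish: bystander, loose, to be left alone: steel kidney dish, 104x200x33 mm; origin at the centre of its underside
- strip_box: bystander, loose, to be left alone: hinged box, 78x112x55 mm, closed; origin at the centre of its underside
- buds: bystander, loose, to be left alone: round tub of cotton buds, 77 mm across, 80 mm high; origin at the centre of its underside
- penlight: bystander, loose, to be left alone: black penlight, 17x114x19 mm; origin at the centre of its underside
- trial_lens: bystander, loose, to be left alone: trial lens in a black ring with a short handle, 39x54x6 mm; origin at the centre of its underside
Not all that is in view belongs to the job. Leave any brown or red look-alike of the part that bears cassette_center alone.

How it is judged (in metres and radians):
On the way:
1. the cassette is lifted off the worktop to the height of the slot (height (world z) of cassette_center above 0.06 m), for 0.1 s.
At the end, for the whole second after the job is handed in: The whole cassette is inside the returns box and at rest: the middles of both its ends are within the box's walls and below the slot's lower lip (less than 77 mm above the box's underside) (z of each of cassette_end_a, cassette_end_b in the frame of returns_box below 0.077 m and x of cassette_end_a in the frame of returns_box between -0.066 and 0.066 m and y of cassette_end_a in the frame of returns_box between -0.075 and 0.075 m and x of cassette_end_b in the frame of returns_box between -0.066 and 0.066 m and y of cassette_end_b in the frame of returns_box between -0.075 and 0.075 m and linear speed of cassette below 0.02 m/s); the robot touches nothing.
It fails at once if the cassette presses on the returns box (slot plate and flap included) with more than 25 N (contact force between cassette and returns_box above 25 N).
It fails at once if the robot presses on the returns box with more than 25 N (contact force between any of the fingers, the arm and returns_box above 25 N).
It fails at once if a bystander is moved by more than 20 mm (distance of any of gauze, eye_pad, tape, kidney_dish, strip_box, buds, penlight, trial_lens from where it was at the start of the episode above 0.02 m).
It also fails if it takes over 54 s, if anything falls off the work surface, if the arm or the gripper's body presses on something with over 40 N, if the wrist force passes 120 N, or if a joint passes its speed limit or range.

## Working session

There is one attempt and no reset: what is moved stays moved. The work goes in short steps, each a Python script; the robot and the scene stay as the last script left them, time stands still between calls to the robot, and variables do not carry over. Pictures are saved under pics/ and viewed, on a budget of 10 in all, crops included, one or two more only if the job needs it, and the job is handed in when it is done.

```bash
ls; mkdir -p pics; python3 - <<'E'
from plant import ctrl,sensors,optics
import cv2,numpy as np
for n in("top","scene"):
    p,d=optics.grab_frame(n); cv2.imwrite(f"pics/{n}0.png",p[:,:,::-1]); np.save(f"pics/{n}0d.npy",d)
    c=optics.camera_params(n); print({k:np.round(v,3).tolist() for k,v in c.items()})
print(optics.camera_params("wrist")); print(ctrl.tcp_to_tips,sensors.read_state())
E
```

```text
pics
{'mtx': [[434.769, 0.0, 318.913], [0.0, 434.769, 245.217], [0.0, 0.0, 1.0]], 'k1': -0.058, 'R': [[0.01, -1.0, 0.008], [-0.986, -0.011, -0.165], [0.165, -0.007, -0.986]], 't': [36.107, 606.344, 975.36]}
{'mtx': [[451.045, 0.0, 325.306], [0.0, 451.045, 236.61], [0.0, 0.0, 1.0]], 'k1': -0.02, 'R': [[0.657, -0.753, 0.019], [-0.35, -0.328, -0.877], [0.667, 0.57, -0.479]], 't': [-343.256, 274.475, 533.135]}
{'mtx': array([[427.08817825,   0.        , 311.57488603],
       [  0.        , 427.08817825, 236.63523926],
       [  0.        ,   0.        ,   1.        ]]), 'k1': -0.02885811563608121, 'T_tool_cam': array([[ 1.92115662e-04, -9.65502687e-01, -2.60393021e-01,
         6.51849647e+01],
       [ 9.99999981e-01,  1.80887294e-04,  6.70850930e-05,
        -9.40664836e-01],
       [-1.76690487e-05, -2.60393029e-01,  9.65502703e-01,
        -1.17360304e+02],
       [ 0.00000000e+00,  0.00000000e+00,  0.00000000e+00,
         1.00000000e+00]])}
25.0 {'t': 0.1, 'q': array([ 1.13548414e+00,  2.07382650e-01,  1.54283065e+00, -2.59229318e-05,
        1.39351821e+00, -1.50500259e-01]), 'qvel': array([-0.00095148, -0.00176042, -0.00393029,  0.00049609, -0.00035629,
       -0.00097618]), 'tau': array([-4.26150609e-04, -3.84092224e+01, -2.92547482e+01, -1.92421130e-04,
        4.84206175e-03, -2.93780761e-05]), 'eef_pos': array([161.30430469, 551.23778597, 255.20537978]), 'eef_rot': array([[-9.59715676e-01,  2.80971617e-01, -8.78801047e-04],
       [ 2.80972836e-01,  9.59713740e-01, -1.95013523e-03],
       [ 2.95464790e-04, -2.11849457e-03, -9.99997712e-01]]), 'force': array([-0.11389121, -0.21270677,  0.10253538]), 'wrist_torque': array([0.01569388, 0.01756194, 0.01419655]), 'grip_width': 85.69409970536128}
```

View pics/top0.png

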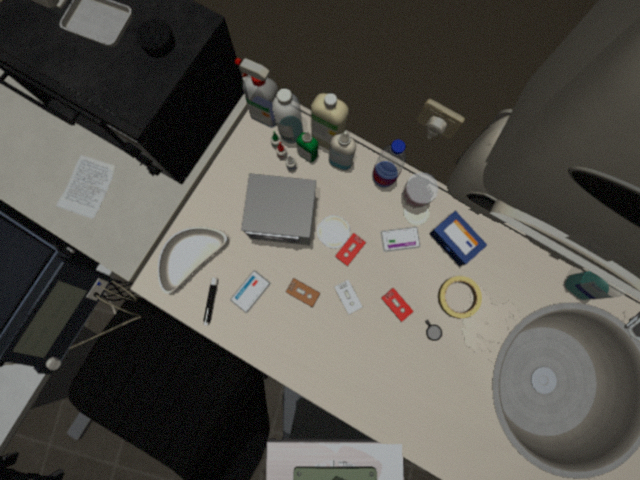

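View pics/scene0.png

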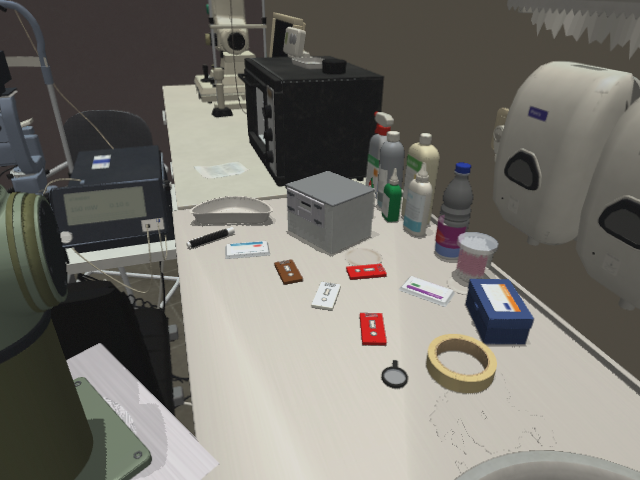

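The top view shows the white cassette at (348,297), the box lid at about (279,208) with its front facing down the image, and red and brown look-alikes nearby. The scene view shows the box front with the slot at about (310,215). Next I'll measure these.

```bash
cat > h.py <<'E'
from plant import ctrl,sensors,optics
import cv2,numpy as np
def cam(n):
    c=optics.camera_params(n)
    if "R" in c: return c["mtx"],c["k1"],np.array(c["R"]),np.array(c["t"])
    s=sensors.read_state(); T=np.eye(4);T[:3,:3]=s["eef_rot"];T[:3,3]=s["eef_pos"]
    M=np.linalg.inv(T@c["T_tool_cam"]); return c["mtx"],c["k1"],M[:3,:3],M[:3,3]
def rays(c,uv):
    K,k,R,t=c; d=np.array([k,0,0,0],float)
    n=cv2.undistortPoints(np.array(uv,float).reshape(-1,1,2),K,d)[:,0]
    return -R.T@t,np.c_[n,np.ones(len(n))]@R
def plane(c,uv,z):
    o,r=rays(c,uv); return o+r*((z-o[2])/r[:,2])[:,None]
def proj(c,X):
    K,k,R,t=c
    return cv2.projectPoints(np.array(X,float).reshape(-1,3),cv2.Rodrigues(R)[0],t,K,np.array([k,0,0,0.]))[0][:,0]
def rot(yaw,tilt=0):
    """tool z down (tilted by tilt toward heading), tool x backward of heading yaw"""
    h=np.array([np.cos(yaw),np.sin(yaw),0]);u=np.array([0,0,1.])
    z=-u*np.cos(tilt)+h*np.sin(tilt); y=np.cross(u,h); x=np.cross(y,z)
    return np.c_[x,y,z]
E
python3 - <<'E'
from h import *
c=cam("top"); p=cv2.imread("pics/top0.png"); d=np.load("pics/top0d.npy")
# lid via depth
v,u=np.mgrid[150:270,225:340]; o,r=rays(c,np.c_[u.ravel(),v.ravel()])
X=o+r*d[150:270,225:340].ravel()[:,None]
m=((abs(X[:,2]-118)<12).reshape(u.shape)*255).astype(np.uint8)
k=max(cv2.findContours(m,0,1)[0],key=cv2.contourArea)[:,0]+[225,150]
R=cv2.minAreaRect(plane(c,k,118)[:,:2].astype(np.float32)); print("lid",R,np.median(X[m.ravel()>0,2]))
# cassette
hsv=cv2.cvtColor(p,cv2.COLOR_BGR2HSV)
w=hsv[270:325,325:372]; m=((w[...,1]<28)&(w[...,2]>130)).astype(np.uint8)*255
for k in cv2.findContours(m,0,1)[0]:
    if cv2.contourArea(k)>60:
        q=plane(c,k[:,0]+[325,270],8)[:,:2].astype(np.float32); print("cas",cv2.minAreaRect(q),cv2.boundingRect(k))
print(plane(c,[[348,297]],8), w[27,23],w[5,5])
E
```

```text
lid ((681.27392578125, 134.30340576171875), (151.75096130371094, 141.91941833496094), 84.41166687011719) 117.16116322796552
cas ((488.7708435058594, -29.618732452392578), (85.83958435058594, 47.78535079956055), 26.951271057128906) (7, 8, 32, 38)
[[487.09719986 -29.14813777   8.        ]] [ 40  10 150] [ 21  31 162]
```

```bash
python3 - <<'E'
from h import *
yb=np.radians(-5.6); h=np.array([np.cos(yb),np.sin(yb),0]); f=np.array([611,141,0])
P=f-110*h+[0,0,175]
print(ctrl.solve_ik(P,rot(yb,.7)))
ctrl.move_ptp(P,rot(yb,.7)); ctrl.hold(.2)
np.savez("pics/boxcam.npz",*cam("wrist")); p,d=optics.grab_frame("wrist"); cv2.imwrite("pics/wbox.png",p[:,:,::-1]); np.save("pics/wboxd.npy",d)
C=np.deg2rad(27); g=np.array([488.8,-29.6,0])
ctrl.move_ptp(g+[0,0,190],rot(C)); ctrl.hold(.2)
np.savez("pics/cascam.npz",*cam("wrist")); p,d=optics.grab_frame("wrist"); cv2.imwrite("pics/wcas.png",p[:,:,::-1])
s=sensors.read_state();print(s["t"],s["q"])
E
```

```text
[ 0.25178955 -0.06915015  2.1838223  -0.57385845  0.41849074 -0.76540944]
3.8917 [-2.36421406e-01  9.23715534e-02  1.81747284e+00 -7.01622487e-05
  1.23195296e+00 -2.27930004e+00]
```

View pics/wbox.png

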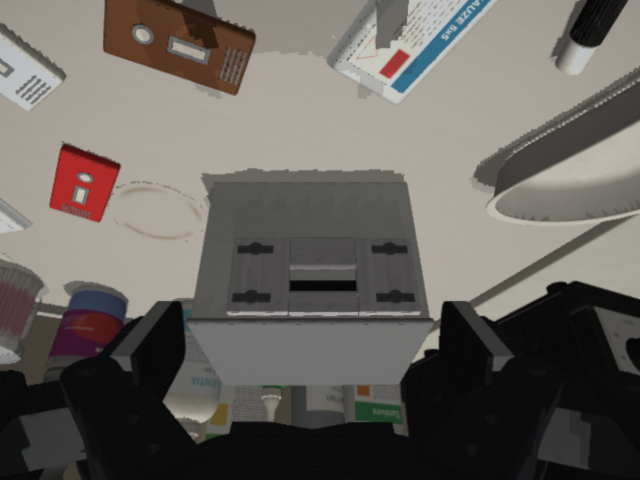

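View pics/wcas.png

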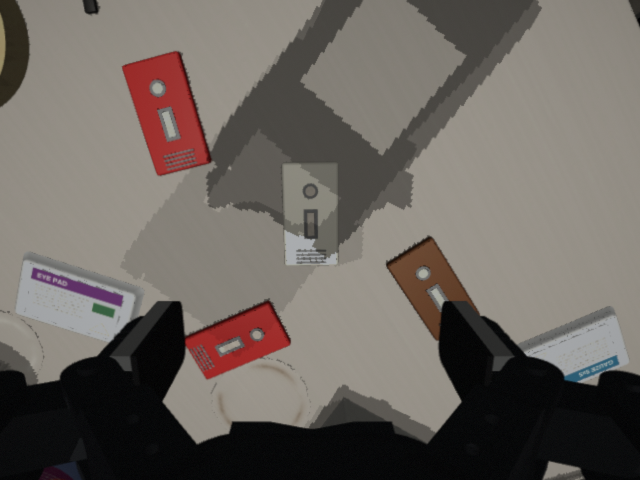

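The box view shows the plate spanning about u 228–421, with the dark slot at u 290–356, v 268–291. The close view shows the cassette upright, with corners at about (283,163) and (338,265), clear of its neighbours.

```bash
python3 - <<'E'
from h import *
c=[np.load("pics/cascam.npz")[f"arr_{i}"] for i in range(4)]
q=plane(c,[[283,163],[338,163],[338,265],[284,265]],8); print("cas corners",q.round(1).tolist(),q.mean(0)); e=(q[0]+q[1]-q[2]-q[3])/2; print(np.hypot(*e[:2]),np.degrees(np.arctan2(-e[1],-e[0])))
c=[np.load("pics/boxcam.npz")[f"arr_{i}"] for i in range(4)]; d=np.load("pics/wboxd.npy")
def pts(us,vs):
    u,v=np.meshgrid(us,vs); o,r=rays(c,np.c_[u.ravel(),v.ravel()]); return o+r*d[v,u].ravel()[:,None]
X=np.r_[pts(range(300,350),range(244,262)),pts(range(295,350),range(298,312))]
for nm,X in(("plate mid",X),("plate L",pts(range(250,285),range(256,290))),("plate R",pts(range(362,400),range(256,290))),("lid",pts(range(230,400),range(330,370)))):
    m=X.mean(0); n=np.linalg.svd(X-m,full_matrices=False)[2][2]; print(nm,m.round(1),n.round(3),X.std(0).round(1))
    if nm=="plate mid": pm=m
yb=np.radians(-5.6); h=np.array([np.cos(yb),np.sin(yb),0]); l=np.array([-h[1],h[0],0])
def front(uv):
    o,r=rays(c,uv); return o+r*(((pm-o)@h)/(r@h))[:,None]
g=cv2.cvtColor(cv2.imread("pics/wbox.png"),cv2.COLOR_BGR2GRAY)
print("row285",g[285,280:366].tolist()); print("col323",g[232:322,323].tolist())
for a in([290,285],[356,285],[229,312],[421,312],[189,320],[432,320],[236,240],[412,240]):
    P=front([a])[0]; print(a,P.round(1),"lat",round(P@l,1),"fwd",round(P@h,1))
E
```

```text
cas corners [[463.9, -65.0, 8.0], [446.5, -31.0, 8.0], [512.4, 4.0, 8.0], [530.6, -31.5, 8.0]] [488.34834203 -30.8841935    8.        ]
74.62285880341469 27.310674613834596
plate mid [615.4 147.9  86.7] [0.115 0.99  0.078] [16.6  9.8 21.5]
plate L [611.7 111.8  84.5] [-0.532  0.107 -0.84 ] [18.1  7.6 12.9]
plate R [619.  184.7  84.4] [ 0.556 -0.05   0.83 ] [16.6  7.3 11.9]
lid [664.1 137.6 118.3] [ 0.164 -0.016  0.986] [31.  34.3  7.5]
row285 [73, 75, 73, 74, 75, 77, 78, 78, 72, 48, 19, 9, 7, 7, 10, 7, 6, 9, 8, 7, 8, 7, 7, 8, 8, 7, 8, 7, 7, 9, 7, 6, 8, 9, 7, 7, 7, 8, 9, 9, 9, 6, 8, 5, 8, 5, 7, 8, 7, 5, 9, 5, 6, 7, 7, 7, 8, 9, 6, 7, 7, 6, 8, 9, 9, 9, 8, 6, 6, 6, 8, 7, 9, 7, 8, 14, 42, 65, 72, 75, 76, 75, 75, 74, 72, 73]
col323 [82, 82, 82, 82, 81, 71, 74, 75, 75, 75, 75, 74, 73, 75, 75, 75, 75, 74, 75, 76, 75, 75, 73, 71, 72, 71, 73, 73, 75, 74, 74, 77, 85, 97, 103, 113, 111, 90, 82, 84, 86, 86, 86, 86, 85, 85, 85, 81, 43, 18, 8, 10, 8, 5, 6, 6, 7, 7, 20, 54, 66, 75, 76, 74, 75, 75, 76, 75, 76, 75, 74, 73, 73, 73, 73, 74, 74, 72, 73, 87, 153, 165, 165, 152, 101, 78, 49, 45, 54, 67]
[290, 285] [613.3 126.8  93.6] lat 186.1 fwd 598.0
[356, 285] [617.4 168.4  93.6] lat 227.8 fwd 598.0
[229, 312] [609.8  90.4 112.2] lat 149.5 fwd 598.0
[421, 312] [621.2 206.7 112.2] lat 266.4 fwd 598.0
[189, 320] [607.5  66.9 117.5] lat 125.9 fwd 598.0
[432, 320] [621.8 212.6 117.5] lat 272.3 fwd 598.0
[236, 240] [609.7  89.4  59.2] lat 148.4 fwd 598.0
[412, 240] [621.3 208.3  59.1] lat 268.0 fwd 598.0
```

```bash
python3 - <<'E'
from h import *
C=np.deg2rad(27.3); hc=np.array([np.cos(C),np.sin(C),0]); g=np.array([488.3,-30.9,0])-30*hc
ctrl.gripper_to(52,50); print(ctrl.tcp_to_tips)
ctrl.move_l(g+[0,0,60],rot(C),vel=200); ctrl.hold(.1)
print(ctrl.move_l(g+[0,0,21],vel=40,threshold=3)); s=sensors.read_state(); print(s["eef_pos"],s["force"])
z=s["eef_pos"][2]
ctrl.move_l([*s["eef_pos"][:2],z+2.5],vel=40)
ctrl.gripper_to(36,50); s=sensors.read_state(); print(s["eef_pos"],s["force"],s["grip_width"],s["t"])
ctrl.move_l(g+[0,0,z+60],vel=120); ctrl.hold(.2); s=sensors.read_state(); print(s["grip_width"],s["force"],s["eef_pos"])
p,d=optics.grab_frame("wrist"); cv2.imwrite("pics/held.png",p[:,:,::-1])
E
```

```text
25.0
True
[461.01438916 -44.496103    21.65825482] [-0.96632613 -0.14441907  4.30430603]
[461.14621008 -44.51383647  24.36217161] [-0.28832046  0.49664617  3.71952891] 38.2627359010403 6.6583
38.287066111499335 [ 0.45755742  1.03303029 -0.33005951] [460.71435822 -44.40616095  80.59255235]
```

View pics/held.png

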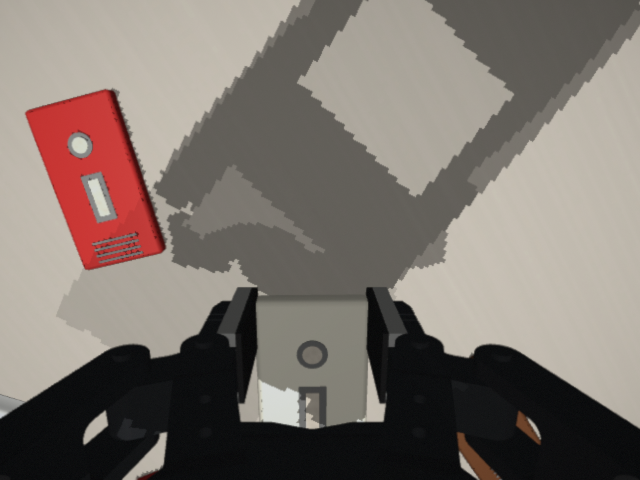

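The cassette is held square between the pads, with its rear edge at v≈297, u 257–367. Next I'll move in front of the slot and feel forward gently.

```bash
cat >> h.py <<'E'
yb=np.radians(-5.6); hb=np.array([np.cos(yb),np.sin(yb),0]); lb=np.array([-hb[1],hb[0],0])
def W(f,l,z): return f*hb+l*lb+[0,0,z]
def st():
    s=sensors.read_state(); p=s["eef_pos"]; F=s["force"]
    return np.round([p@hb,p@lb,p[2],F@hb,F@lb,F[2],s["grip_width"],s["t"]],1).tolist()
E
python3 - <<'E'
from h import *
c=cam("wrist"); z=sensors.read_state()["eef_pos"][2]-16.4
q=plane(c,[[257,297],[367,297]],z); s=sensors.read_state(); print("rear corners in tool",((q-s["eef_pos"])@s["eef_rot"]).round(1).tolist())
ctrl.move_l(s["eef_pos"]+[0,0,115-s["eef_pos"][2]])
ctrl.move_l(W(490,207.7,108.7),rot(yb),vel=200); ctrl.hold(.4); print(st())
print(ctrl.move_l(W(546,207.7,108.7),vel=30,threshold=3)); print(st())
p,d=optics.grab_frame("scene"); cv2.imwrite("pics/s1.png",cv2.resize(p[130:330,180:450,::-1],None,fx=2.9,fy=2.9))
E
```

```text
rear corners in tool [[8.8, -19.5, 16.4], [8.8, 17.6, 16.5]]
[490.1, 207.4, 108.8, 0.1, 0.2, -1.5, 38.7, 9.5]
True
[544.0, 207.5, 107.4, -0.9, 0.7, -0.5, 38.4, 11.4]
```

View pics/s1.png

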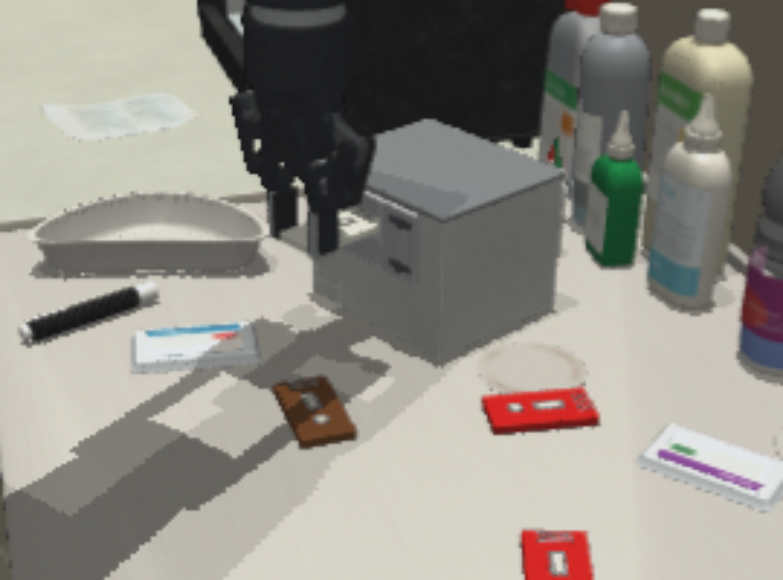

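The view shows the cassette between the fingers at the plate, about (345,220), but I can't see how far in it is. I'll feel on with a limited force.

```bash
python3 - <<'E'
from h import *
f0=sensors.read_state()["eef_pos"]@hb
for f in(545.5,547,548.5,550,551.5,553):
    r=ctrl.move_l(W(f,207.7,108.9),vel=10,threshold=6); print(r,st())
    if abs(st()[3])>8: break
E
```

```text
False [544.9, 207.6, 108.5, -1.4, 0.5, -1.0, 38.2, 11.9]
False [546.1, 207.6, 108.4, -4.1, -0.6, -0.2, 38.3, 12.2]
False [548.4, 207.6, 108.7, -4.1, -0.1, -0.4, 38.5, 12.5]
False [550.2, 207.7, 108.9, -4.2, -0.9, -1.5, 38.4, 12.8]
False [551.7, 207.7, 108.9, -3.3, -0.4, -0.6, 38.0, 13.1]
False [553.2, 207.7, 108.9, -3.2, 0.2, -1.5, 38.3, 13.4]
```

The force holds steady at about 4 N while the cassette advances, so it is through the slot and pushing the flap. I'll continue until the fingers are close to the plate.

```bash
python3 - <<'E'
from h import *
for f in(560,567,574,580,583,585,586.5):
    r=ctrl.move_l(W(f,207.7,108.9),vel=20,threshold=6); print(r,st())
    if r: break
E
```

```text
False [561.0, 207.7, 109.2, -0.9, 0.1, -2.0, 38.1, 13.9]
False [568.0, 207.7, 109.2, 0.1, 0.1, -3.3, 37.9, 14.4]
False [574.5, 207.7, 109.0, 0.7, -0.0, -3.4, 38.0, 14.9]
False [580.4, 207.7, 109.0, 0.7, 1.1, -2.3, 37.9, 15.4]
False [583.2, 207.7, 108.9, 0.6, -0.6, -3.8, 38.4, 15.6]
False [585.2, 207.7, 108.9, 0.3, 0.3, -2.9, 38.0, 15.9]
False [586.6, 207.7, 108.9, -0.0, 0.6, -3.8, 38.3, 16.2]
```

```bash
python3 - <<'E'
from h import *
r=ctrl.move_l(W(589,207.7,108.9),vel=10,threshold=4); print(r,st())
ctrl.gripper_to(50,20); ctrl.hold(.5); print(st())
s=sensors.read_state()["eef_pos"]@hb
ctrl.move_l(W(s-75,207.7,112),vel=120); ctrl.hold(.1); print(st())
ctrl.move_l(W(s-75,207.7,190),rot(yb,.5),vel=150); ctrl.hold(.2)
p,d=optics.grab_frame("wrist"); cv2.imwrite("pics/w2.png",p[:,:,::-1])
E
```

```text
True [586.9, 207.5, 107.6, -1.1, 0.2, -0.4, 38.3, 16.4]
[585.4, 207.3, 106.2, -0.4, 0.2, 0.5, 50.3, 17.2]
[511.5, 207.7, 112.3, -0.6, 0.4, 0.1, 50.0, 18.1]
```

View pics/w2.png

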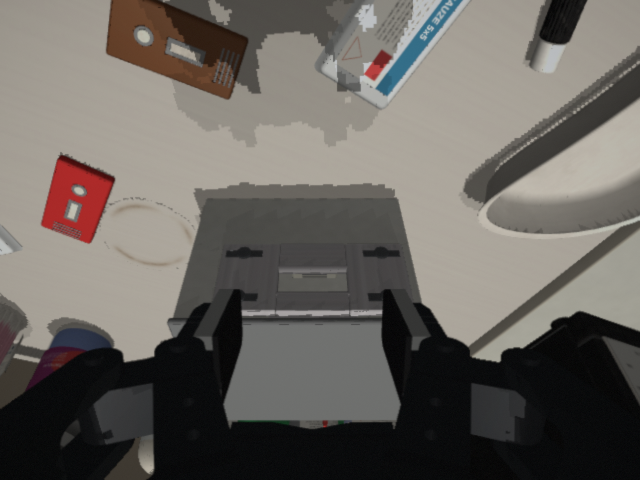

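The slot (278–346, 270–292) is no longer black, and something light shows in it. I'll enlarge that area.

```bash
python3 - <<'E'
import cv2
p=cv2.imread("pics/w2.png")[235:325,250:375]; cv2.imwrite("pics/w2c.png",cv2.resize(cv2.convertScaleAbs(p,alpha=1.4),None,fx=6,fy=6,interpolation=cv2.INTER_CUBIC))
E
```

```text
(no output)
```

View pics/w2c.png

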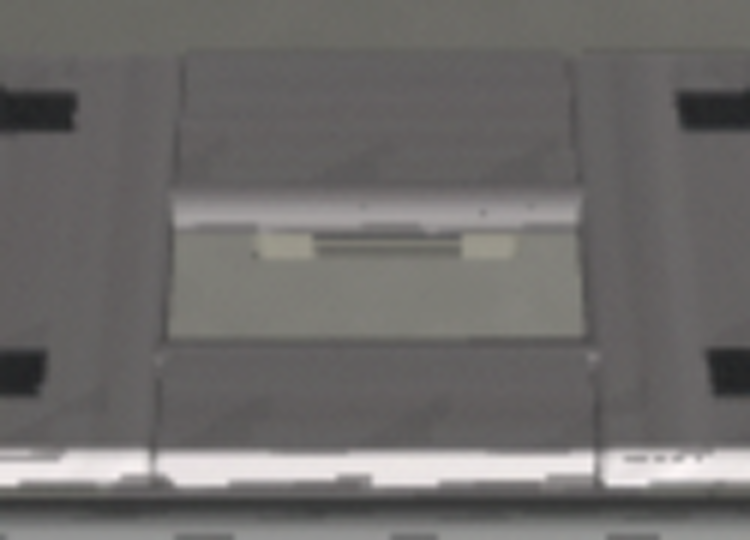

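Through the open slot I see the box floor and the cassette's lined end face, about 43 px wide against the slot's 68 px. That puts it well below the slot. One numeric check before I hand in.

```bash
python3 - <<'E'
from h import *
c=cam("wrist")
for z in(12,40,70):
    q=plane(c,[[250+255/6,235+258/6],[250+515/6,235+258/6]],z); print(z,"width",np.linalg.norm(q[1]-q[0]).round(1),"depth behind plate",((q@hb)-598).round(1),"lat-box",(q@lb-200).round(1))
print(st()); ctrl.finish_job()
E
```

```text
12 width 38.5 depth behind plate [87.8 87.8] lat-box [-10.7  27.8]
40 width 34.2 depth behind plate [55.4 55.4] lat-box [-8.7 25.4]
70 width 29.5 depth behind plate [20.6 20.7] lat-box [-6.7 22.8]
[511.1, 207.4, 189.4, 0.3, 0.1, 0.2, 49.7, 19.0]
the job is handed in; nothing more can be done
```

The cassette is in the returns box, and I handed the job in at about 19 s of robot time. `finish_job` gives no verdict, so this rests on my own checks.

**What I did:** I gripped the cassette near one end with about 50 N. The wrist camera put the slot about 8 mm left of the box's middle. The cassette went in on the first try, with no sideways search. The flap gave way at about 4 N. I pushed on until the fingers were about at the plate, let go, and backed off.

**Last checks:**
- **Position:** Seen through the open slot, the cassette's visible end is 38.5 mm wide if it lies on the box floor, against a true width of 40 mm. At 40 mm and 70 mm height it would come out only 34 mm and 30 mm wide, so it is lying on the floor. That end is about 88 mm behind the plate's outer face, well within the walls.
- **Forces:** The highest tool force I read at the box was about 4 N, and the arm was clear with about 0 N at hand-in.
- **Bystanders:** Those visible in the last wrist view looked unmoved. I did not measure them again.

**What disagreed or stayed unclear:**
- The scene camera could not show how far in the cassette was, because a finger hid it. I judged that by feel.
- The plate depth readings were too noisy to fit a plane. I used their average distance for the plate and took the box's direction from the top camera.

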